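Strip the coffee grinder for washing

TASK

Strip the coffee grinder for washing: first sort its loose parts, laying the cleaning brush inside the oblong tray and the grinding ring inside the square dish, and let go of them. Then unlock the grinder's twist cap, which may have either hand: try turning it gently one way and, if it stops short and stays locked, the other way, never wrenching or tearing it. Lift the cap off and finish still holding it in the gripper about 10 cm straight above the grinder's top; leave the cups, jar and other things standing where they are.

Things in the scene. Friction and masses are not known exactly. Their poses are not given: they have to be found in the camera images.
- grinder: Coffee grinder fixed to the counter: a steel tower 84 mm square on a black foot 110 mm square. Origin: centre of its underside on the counter; x and y axes square with its sides, z up. Its flat top, on which the cap sits, is 150 mm above the origin. The top has a cross-shaped slot, hidden by the cap, whose arms run along the grinder's x and y axes.
- cap: Twist-lock cap on the grinder, 0.1 to 0.2 kg: a black disc 68 mm across, 8 mm thick, with an upright metal finger bar. Origin: centre of the disc's underside; x along the bar, z up. Below it a stem and a steel lug (48 x 7 mm, parallel to the bar, reaching 17 mm down) hook under the grinder's top. Locked at the start with the bar along a diagonal of the tower, +45 degrees (+-0.1 rad) from the grinder's x.
- cap_bar (a point): Middle of the cap's finger bar, 25 mm above the cap's origin; x along the bar. The bar is 56 mm long, 14 mm thick and stands from 8 to 42 mm above the cap's origin.
- grinder_top (a point): Centre of the grinder's top, 150 mm up, axes as the grinder's. Locked, the cap rises only 2 mm. It turns easily: one way (unseen, differs each time) it stops dead after 5 to 25 degrees, still locked; the other way it goes about 45 degrees to an end stop where the bar is parallel to the grinder's x or y axis (within 10 degrees) and it lifts straight off.
- brush: Grinder cleaning brush lying flat, 160 mm long, 50 g: wooden handle 14 mm wide and 14 mm high, with a metal band and bristle head 26 mm wide at one end. Origin: centre of its underside, mid-length (on the handle); x along the brush towards the bristles.
- brush_tip (a point): Bristle end of the brush, 80 mm from its middle, at mid-height.
- brush_tail (a point): Handle end of the brush, 80 mm from its middle, at mid-height.
- burr: Grinding ring of dark steel lying flat, 48 mm outside diameter, 24 mm hole, 16 mm high, 70 to 120 g. Origin: centre of its underside.
- long_tray: Oblong steel tray fixed to the counter, 240 mm (its x) by 130 mm (its y), 25 mm high, walls and floor 4 mm. Origin: centre of its underside.
- square_dish: Square steel dish fixed to the counter, 140 x 140 mm, 25 mm high, walls and floor 4 mm. Origin: centre of its underside.
- cup: Bystander: white espresso cup, 56 mm across, 50 mm high, between the brush and the ring. Origin: centre of its underside.
- jar: Bystander: storage jar, 72 mm across, 110 mm high. Origin: centre of its underside.
- tamper: Bystander: steel tamper standing on its 52 mm base, 80 mm high. Origin: centre of its underside.
- carton: Bystander: cardboard carton 90 x 170 x 130 mm high. Origin: centre of its underside.
- glass0: Bystander: glass mug, 66 mm across, 90 mm high, with a handle. Origin: centre of its underside.
- glass1: Bystander: glass mug, 66 mm across, 90 mm high, with a handle. Origin: centre of its underside.
- glass2: Bystander: glass mug, 66 mm across, 90 mm high, with a handle. Origin: centre of its underside.
Mind the look-alikes: they are no part of the job. What is shaped like the cap but turquoise is not meant.

How it is judged:
By the outcome, as a careful person would: the job done as asked, in the order asked, and still so for the second after the job is handed in, while the arm keeps its last pose, push and grip.
It also fails if it takes over 72 s, if anything falls off the work surface, if the arm or the gripper's body presses on something with over 40 N, if the wrist force passes 120 N, or if a joint passes its speed limit or range.

ROBOT

A 6-joint arm with a two-finger parallel gripper is mounted at the origin on the work surface. World frame = base frame: x ahead of the robot, y to its left, z up, the work surface at z = 0. Lengths are in m, angles in rad, forces in N, time in s.
With the tool pointing down it reaches from about 0.225 to 0.875 m from the base axis. Payload 3.4 kg.
Tool frame: the origin (TCP) lies midway between the tips of the shut fingers; the grasp point (between the pads) lies 19 mm behind it; x points along the fingers, z is the direction in which the jaws open and shut, and the axes are right-handed (so a half turn about x gives the same grasp; the last joint's range is limited). The gripper opens to 85 mm and grips with 20 to 120 N. Pads are 22 mm wide; open, the fingers measure 114 mm over their backs; the gripper's body (76 mm by 85 mm) begins 54 mm behind the grasp point. The pads swing forward as they close: fully open they stand 13 mm farther back than shut.
Start: joints at [-1.441, 0.276, 1.505, -0, 1.361, -0.121], TCP at [0.143, -0.557, 0.231] pointing down, gripper open.
Joint ranges: [-2.89, 2.89], [-0.75, 2.08], [0.22, 2.7], [-1.18, 4.32], [0.11, 2.71], [-2.7, 2.7]. Speed limits (rad/s): [2.57, 2.57, 3.14, 3.14, 3.14, 3.14].

INTERFACE

Orientations are given as a unit quaternion [w, x, y, z].
In Python, from rig import manip, eyes gives the robot as it stands. The module is installed in compiled form; this text tells all that it offers.
- The arm moves only by the shell command python3 -m crank 'ROWS' [FORCE]. ROWS is JSON, a list of rows, each a list of 7 numbers: the shift along the tool's x, y, z in cm, then the turn, a rotation vector about the tool's x, y, z in degrees, then the finger opening in cm, from 0 to 8.54. A call has 1 to 5 rows; each row is the pose to reach, as a shift and turn from the pose commanded when the call began, along the tool's axes at that moment; what a row does not reach only later rows make up. A row lasts 1/8 s, in which the tool goes at most 62.5 mm and 10.7 degrees, less where a joint would pass 70% of its speed; a pose out of reach is approached as far as the arm can. A call with a gripper value outside its range is refused whole. The fingers move at their own pace and stop on an object; FORCE is the grip in N (left out, the last holds). Time passes only in rows, so rows that repeat a pose let the fingers close. It gives the time, the measured TCP pose, the force and the opening at its end, in the units of the state.
- manip.get_state(): the state, without advancing time (a new reading comes with each control period).
- eyes.get_image(name): name is "scene" or "top" or "wrist"; returns a dict with "color" (384x512x3 uint8, blue, green, red), "z_map" (384x512 float32, m along the optical axis (not along the pixel's ray), 0 where there is no reading), "vertical_fov" (degrees; the focal length in pixels is half the picture's height over the tangent of half this angle, whatever the lens; pixels are square), "cx", "cy" (the principal point, pixels), "eye" and "attitude" of the camera in the world. Camera axes: x right, y up, looking along -z (the intrinsics and any distortion apply to the point x, -y, -z); pixel columns grow to the right and rows downward; lengths in m; the calibration is good to about 2 mm. A picture is of the moment at which its call begins.
- manip.sign_off(): hands the job in, once; it reports no verdict.
The state is a dict: "clock": time; "qpos": joint angles; "qd": joint speeds; "effort": joint torques, N m; "position": TCP position; "ee_rot": TCP orientation; "contact_force": force on the tool from outside, world axes, zero at the start; "moment": the same for the moment, N m; "width": finger opening in m.
Only numpy, scipy, OpenCV 4.12 (cv2) and the standard library are available. Lean on these libraries where they do the work, as an engineer would, in place of code of your own. Each camera call takes 0.05 s, during which the arm holds its last target.

## Working session

There is one attempt and no reset: what is moved stays moved. The work goes in short steps, Python scripts to look and compute and a shell command to move; the robot and the scene stay as the last step left them, time stands still between calls to the robot, and variables do not carry over. Pictures are saved under pics/ and viewed, and the job is handed in when it is done.

```bash
mkdir -p pics
cat > h.py <<'E'
import numpy as np, cv2
from rig import manip, eyes
from scipy.spatial.transform import Rotation as R
def rot(q): return R.from_quat([q[1],q[2],q[3],q[0]])
def cam(n):
    return eyes.get_image(n)
def save(im,fn,crop=None,s=1):
    c=im["color"]
    if crop: u0,v0,u1,v1=crop; c=c[v0:v1,u0:u1]
    cv2.imwrite("pics/"+fn,cv2.resize(c,None,fx=s,fy=s,interpolation=cv2.INTER_CUBIC))
def px(im,u,v,z=None,zw=None):
    f=192/np.tan(np.radians(im["vertical_fov"])/2)
    r=np.array([(u-im["cx"])/f,-(v-im["cy"])/f,-1.])
    Rm=rot(im["attitude"]).as_matrix(); e=np.array(im["eye"])
    d=Rm@r
    if zw is not None: return e+d*(zw-e[2])/d[2]
    if z is None: z=im["z_map"][int(round(v)),int(round(u))]
    return e+d*z
E
python3 - <<'E'
from h import *
for n in["scene","top","wrist"]:
    im=cam(n); save(im,n+"0.png",s=1.5); print(n,{k:v for k,v in im.items() if k not in("color","z_map")})
    np.savez(n+"0.npz",**im)
print(manip.get_state())
E
```

```text
scene {'vertical_fov': 46.446404715754966, 'cx': 253.6647599856946, 'cy': 185.67504744413347, 'eye': array([ 1.0785789 , -0.37613783,  0.97020495]), 'attitude': array([0.83978466, 0.29018001, 0.1551571 , 0.43183742])}
top {'vertical_fov': 53.99884058445773, 'cx': 257.00879570904743, 'cy': 185.67573339875977, 'eye': array([0.48365256, 0.00929357, 1.20369702]), 'attitude': array([ 0.7097938 ,  0.02025089, -0.03435909, -0.70327954])}
wrist {'vertical_fov': 60.69259360796624, 'cx': 258.3182308918665, 'cy': 190.57660310454466, 'eye': array([ 0.21884712, -0.53584172,  0.37354285]), 'attitude': array([ 0.78026996, -0.12275786,  0.09620698, -0.60568434])}
{'clock': 0.15, 'qpos': array([-1.44100630e+00,  2.76440924e-01,  1.50583704e+00,  2.30593741e-06,
        1.36072013e+00, -1.20992096e-01]), 'qd': array([-0.00200028, -0.00213904, -0.00475064, -0.00124797,  0.00052619,
       -0.00077453]), 'effort': array([ 2.94726460e-04, -4.17144406e+01, -2.46030807e+01, -3.10069927e-04,
        7.71730207e-03, -2.41255655e-06]), 'position': array([ 0.14264084, -0.55661392,  0.23064557]), 'ee_rot': array([ 0.5582532 ,  0.43389346,  0.55895788, -0.4331927 ]), 'contact_force': array([-0.54346639,  0.19073453,  0.68894398]), 'moment': array([-0.02639298,  0.06463382,  0.03083786]), 'width': 0.08540993182457306}
```

View pics/scene0.png

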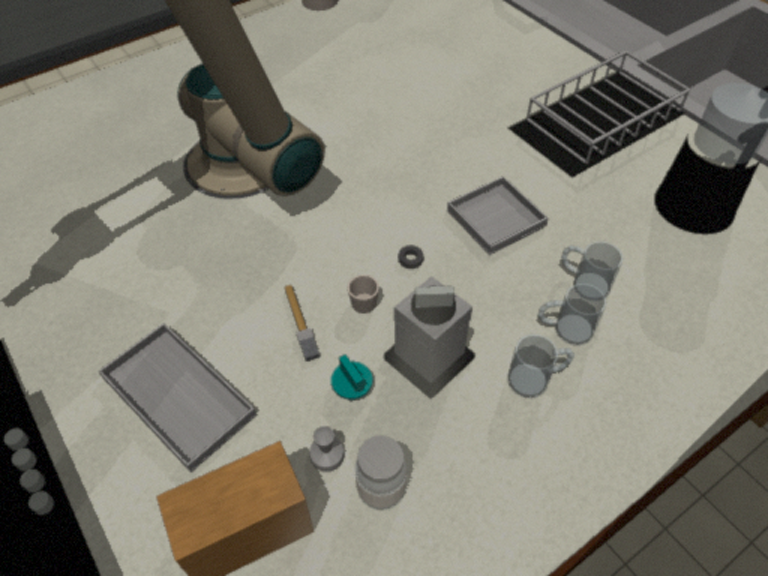

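View pics/top0.png

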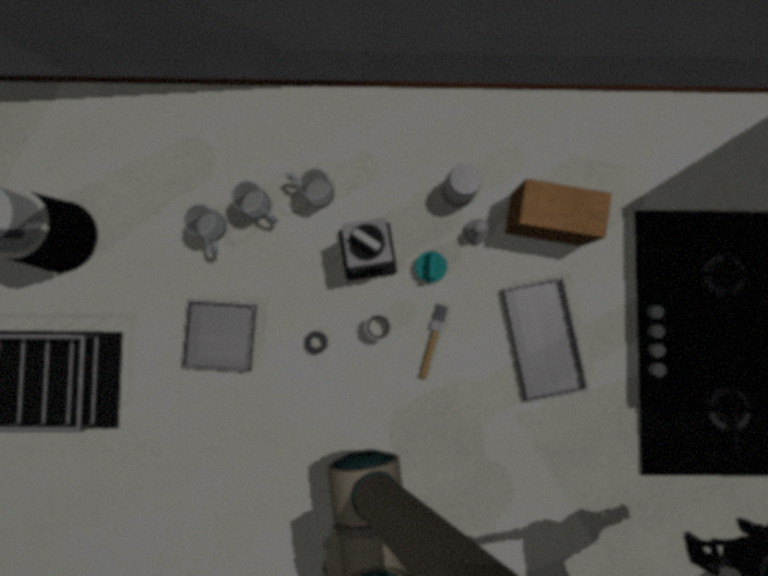

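View pics/wrist0.png

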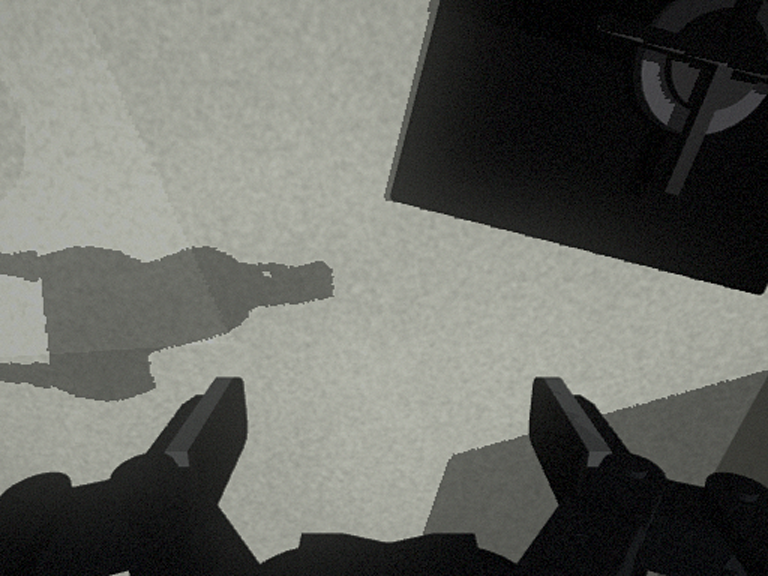

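The top view (x1.5 pixels) shows the brush at (433,340), ring (316,342), white cup (376,328), tray (542,340), dish (220,336) and grinder with the black/metal cap (367,242). The turquoise decoy cap is at (431,267), the tamper at (475,232), the jar at (462,187), the glasses at upper left and the carton at upper right.

Candidates for "cap": (367,242) black on the tower, chosen; (431,267) turquoise, rejected. For the brush, only (433,340). For the ring, (316,342) is dark, against the cup at (376,328), which is white and tall.

Run:
```python
from h import *
im=cam("top"); im["color"]=np.clip(im["color"].astype(float)*1.8,0,255).astype(np.uint8)
save(im,"topA.png",(110,100,270,260),5*0.75*1.25)
save(im,"topB.png",(260,170,400,280),5.5)
```

```text
(no output)
```

View pics/topB.png

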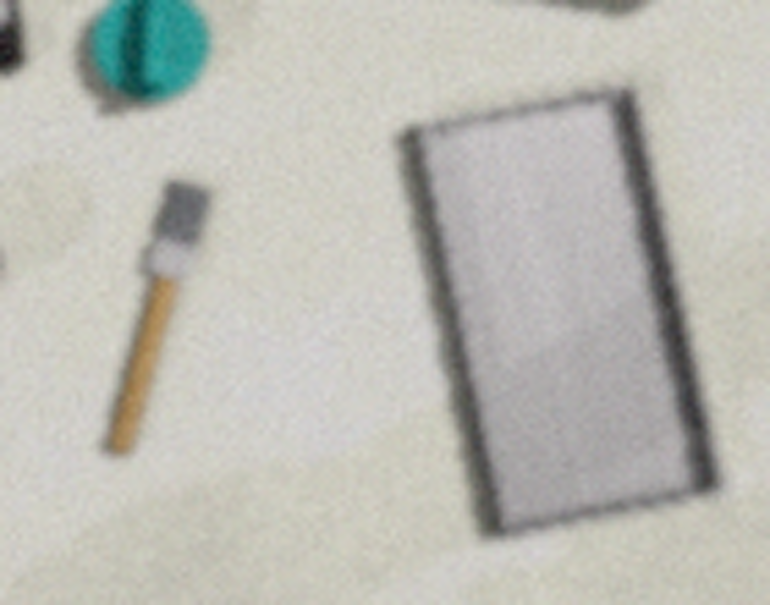

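Run:
```python
from h import *
im=np.load("top0.npz"); c=im["color"]
save({"color":np.clip(c.astype(float)*1.8,0,255).astype(np.uint8)},"topC.png",(110,120,270,260),4.2)
```

```text
(no output)
```

View pics/topC.png

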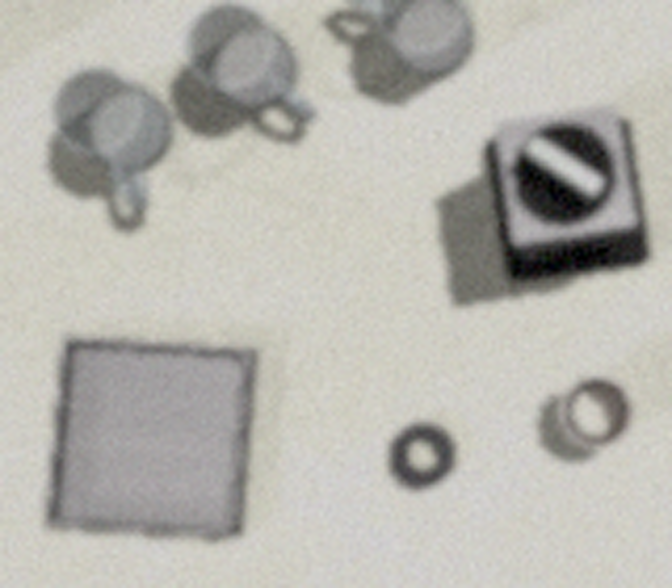

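Run:
```python
from h import *
im=np.load("top0.npz")
B=lambda x,y,z:px(im,260+x/5.5-.4,170+y/5.5-.4,zw=z)
C=lambda x,y,z:px(im,110+x/4.2-.4,120+y/4.2-.4,zw=z)
np.set_printoptions(precision=4,suppress=True)
tip,tail=B(189,184,.012),B(119,453,.014); print("brush",tip,tail,(tip+tail)/2,np.linalg.norm(tip-tail),np.degrees(np.arctan2(*(tip-tail)[1::-1])))
tr=[B(*p,.025) for p in[(403,133),(630,92),(718,488),(488,535)]];print("tray",np.mean(tr,0),np.array(tr))
di=[C(*p,.025) for p in[(67,342),(256,348),(240,535),(48,525)]];print("dish",np.mean(di,0),np.array(di))
print("burr",C(422,456,.016),"cup",C(597,412,.05))
b=[C(533,145,.192),C(600,188,.192)];print("bar",b,np.mean(b,0),np.degrees(np.arctan2(*(b[1]-b[0])[1::-1])),"disc",C(563,173,.158))
for n in("top","scene"):
    im=np.load(n+"0.npz"); z=im["z_map"]
    f=192/np.tan(np.radians(im["vertical_fov"])/2)
    v,u=np.mgrid[:384,:512]
    P=np.stack([(u-im["cx"])/f,-(v-im["cy"])/f,-np.ones_like(z)],-1)*z[...,None]
    W=P@rot(im["attitude"]).as_matrix().T+im["eye"]
    def box(name,lo,hi,c,r,pr=True):
        m=(z>0)&(W[...,2]>lo)&(W[...,2]<hi)&(np.hypot(W[...,0]-c[0],W[...,1]-c[1])<r)
        p=W[m]
        if len(p)<4: print(n,name,"few");return
        rect=cv2.minAreaRect(p[:,:2].astype(np.float32))
        print(n,name,len(p),"mean",p.mean(0),"rect",np.round(rect[0],4),np.round(rect[1],4),round(rect[2],1))
    box("floor",-.05,.05,(.3,-.25),.03)
    box("burr",.008,.03,C(422,456,.016) if n=="top" else bc,.035)
    if n=="top": bc=C(422,456,.016); gc=C(563,173,.158); brc=(tip+tail)/2
    box("brush",.006,.03,brc,.1)
    box("cap bar",.175,.21,gc,.06)
    box("tower top",.14,.165,gc,.09)
```

```text
brush [ 0.522  -0.1317  0.012 ] [ 0.3686 -0.0916  0.014 ] [ 0.4453 -0.1116  0.013 ] 0.15851179008759342 -14.62181143670562
tray [ 0.4515 -0.3416  0.025 ] [[ 0.5518 -0.2527  0.025 ]
 [ 0.5766 -0.3838  0.025 ]
 [ 0.3523 -0.4304  0.025 ]
 [ 0.3253 -0.2993  0.025 ]]
dish [0.4536 0.3288 0.025 ] [[0.5231 0.3941 0.025 ]
 [0.5199 0.2548 0.025 ]
 [0.3826 0.263  0.025 ]
 [0.3889 0.4032 0.025 ]]
burr [0.441  0.1316 0.016 ] cup [0.4749 0.0019 0.05  ]
bar [array([0.6472, 0.0457, 0.192 ]), array([0.6198, 0.0022, 0.192 ])] [0.6335 0.0239 0.192 ] -122.27559972552106 disc [0.6341 0.0267 0.158 ]
top floor 289 mean [ 0.2995 -0.2504 -0.0002] rect [ 0.2995 -0.2504] [0.0578 0.0586] 47.8
top burr 140 mean [0.4422 0.1303 0.0149] rect [0.4414 0.1303] [0.0439 0.0472] 0.3
top brush 316 mean [ 0.4566 -0.1143  0.0128] rect [ 0.4433 -0.1185] [0.1457 0.177 ] 22.8
top cap bar 119 mean [0.634  0.0244 0.1902] rect [0.6346 0.0241] [0.0555 0.014 ] 57.6
top tower top 760 mean [0.6332 0.0236 0.1529] rect [0.6349 0.024 ] [0.0846 0.0837] 9.7
scene floor 313 mean [ 0.3004 -0.2504  0.0002] rect [ 0.3008 -0.2502] [0.0577 0.0577] 5.9
scene burr 171 mean [0.4422 0.1317 0.0148] rect [0.4411 0.1329] [0.0462 0.0468] 27.6
scene brush 381 mean [ 0.4602 -0.1136  0.0135] rect [ 0.464  -0.0828] [0.1242 0.1578] 57.6
scene cap bar 242 mean [0.6354 0.0239 0.1879] rect [0.6334 0.0263] [0.0554 0.0167] 57.0
scene tower top 952 mean [0.6432 0.0178 0.1524] rect [0.6329 0.0266] [0.0872 0.0869] 9.8
```

```bash
cat >> h.py <<'E'
def go(x,y,z,jaw=None,quiet=False):
    """print row (cm,deg) to reach TCP xyz tool down, jaw axis angle deg (mod 180)"""
    s=manip.get_state(); Rc=rot(s["ee_rot"]); p=np.array(s["position"])
    zc=Rc.as_matrix()[:,2]; cur=np.degrees(np.arctan2(zc[1],zc[0]))
    for k in (0,180):
        a=cur if jaw is None else jaw+k
        a=np.radians(a); X=np.array([0,0,-1.]); Z=np.array([np.cos(a),np.sin(a),0]); Y=np.cross(Z,X)
        Rt=R.from_matrix(np.stack([X,Y,Z],1))
        rv=np.degrees((Rc.inv()*Rt).as_rotvec())
        print("shift cm",np.round(Rc.inv().apply(np.array([x,y,z])-p)*100,2),"rot",np.round(rv,1))
        if jaw is None: break
    st(s,cur)
def st(s=None,cur=None):
    s=s or manip.get_state()
    zc=rot(s["ee_rot"]).as_matrix(); 
    print("t",round(s["clock"],2),"pos",np.round(s["position"],4),"jaw",round(float(np.degrees(np.arctan2(zc[1,2],zc[0,2]))),1),"toolx",np.round(zc[:,0],3),"q",np.round(s["qpos"],2),"F",np.round(s["contact_force"],1),"M",np.round(s["moment"],2),"w",round(s["width"],4))
E
python3 -c "
from h import *
go(.453,-.114,.12,75.4)"
```

```text
shift cm [ 11.12  41.05 -35.17] rot [-1.51e+02 -0.00e+00 -1.00e-01]
shift cm [ 11.12  41.05 -35.17] rot [29.  -0.1  0. ]
t 0.2 pos [ 0.1427 -0.5567  0.2308] jaw -75.6 toolx [-0.     0.001 -1.   ] q [-1.44  0.28  1.51 -0.    1.36 -0.12] F [-0.7 -0.2  0.4] M [0.01 0.01 0.03] w 0.0851
```

```bash
python3 -m crank '[[11.1,41.05,-35.2,29,0,0,8.5],[11.1,41.05,-35.2,29,0,0,8.5],[11.1,41.05,-35.2,29,0,0,8.5],[11.1,41.05,-35.2,29,0,0,8.5],[11.1,41.05,-35.2,29,0,0,8.5]]' 30; python3 -c "
from h import *
go(.453,-.114,.12,75.4)"
```

```text
clock: 0.82
position: [0.3189, -0.3053, 0.1683]
ee_rot: [0.432, 0.56, 0.432, -0.56]
contact_force: [0.3, 0.0, -0.2]
width: 0.0848
shift cm [  4.83   8.13 -21.9 ] rot [ 1.799e+02 -1.000e-01 -0.000e+00]
shift cm [  4.83   8.13 -21.9 ] rot [-0.1  0.  -0. ]
t 0.82 pos [ 0.3189 -0.3053  0.1683] jaw -104.7 toolx [ 0.001 -0.001 -1.   ] q [-0.92  0.12  1.87  0.    1.14  0.91] F [ 0.3  0.  -0.2] M [0.03 0.04 0.03] w 0.0848
```

```bash
python3 -m crank '[[4.8,8.1,-21.9,0,0,0,6],[4.8,8.1,-21.9,0,0,0,6],[4.8,8.1,-21.9,0,0,0,6],[4.8,8.1,-21.9,0,0,0,6],[4.8,8.1,-21.9,0,0,0,6]]'
python3 - <<'E'
from h import *
go(.453,-.114,.004,75.4)
im=cam("wrist"); save(im,"w1.png",s=1.5); im=cam("top");im["color"]=np.clip(im["color"].astype(float)*1.8,0,255).astype(np.uint8); save(im,"t1.png",(220,150,400,280),4)
E
```

```text
clock: 1.45
position: [0.4526, -0.1126, 0.1198]
ee_rot: [-0.433, -0.558, -0.434, 0.558]
contact_force: [-0.4, -1.2, -0.5]
width: 0.0603
shift cm [11.58  0.09  0.14] rot [-1.797e+02 -1.000e-01 -1.000e-01]
shift cm [11.58  0.09  0.14] rot [ 0.3 -0.1  0.1]
t 1.45 pos [ 0.4526 -0.1126  0.1198] jaw -104.3 toolx [-0.001  0.001 -1.   ] q [-0.39  0.21  1.9   0.    1.03  1.43] F [-0.4 -1.2 -0.5] M [-0.01 -0.01  0.03] w 0.0603
```

View pics/w1.png

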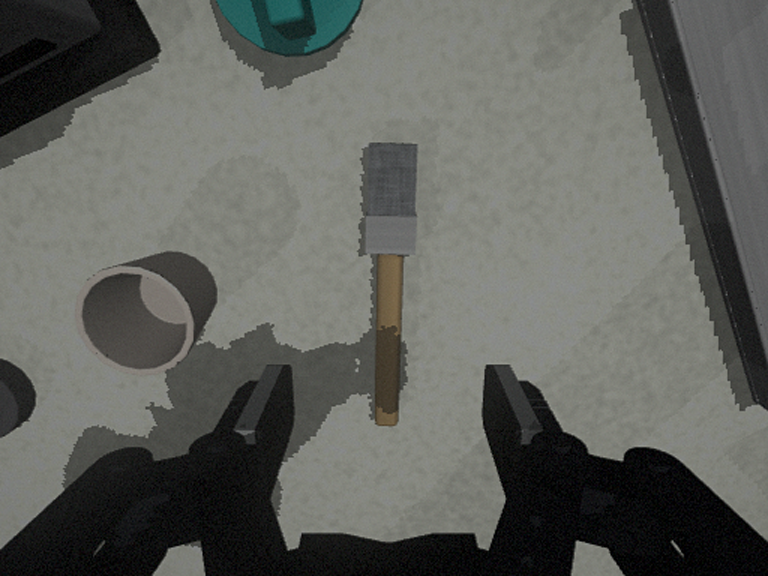

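The wrist view shows the brush handle at (388,340) centred between the jaws and parallel to them. The white cup is clear on the left. Next I descend and grip.

```bash
python3 -m crank '[[5,0,0.1,0,0,0,5],[9,0,0.1,0,0,0,5],[11.5,0,0.1,0,0,0,5],[11.5,0,0.1,0,0,0,0],[11.5,0,0.1,0,0,0,0]]' 30;python3 -m crank '[[0,0,0,0,0,0,0],[0,0,0,0,0,0,0],[0,0,0,0,0,0,0],[-3,0,0,0,0,0,0],[-5,0,0,0,0,0,0]]' 30
python3 - <<'E'
from h import *
im=cam("wrist"); save(im,"w2.png",s=1.5)
go(.4515,-.3416,.09,101.6)
E
```

```text
clock: 2.17
position: [0.452, -0.1176, 0.0066]
ee_rot: [0.432, 0.56, 0.431, -0.56]
contact_force: [0.1, 1.1, -0.3]
width: 0.014
clock: 2.8
position: [0.4517, -0.1163, 0.0566]
ee_rot: [0.433, 0.56, 0.432, -0.559]
contact_force: [-0.1, 0.2, -0.1]
width: 0.0128
shift cm [-3.09  5.51 21.79] rot [153.8  -0.4  -0.2]
shift cm [-3.09  5.51 21.79] rot [-26.2   0.1  -0.3]
t 2.85 pos [ 0.4532 -0.1169  0.0587] jaw -104.6 toolx [ 0.005 -0.002 -1.   ] q [-0.4   0.29  1.98 -0.    0.86  1.42] F [0.5 0.5 1.4] M [-0.03  0.02  0.04] w 0.0127
```

View pics/w2.png

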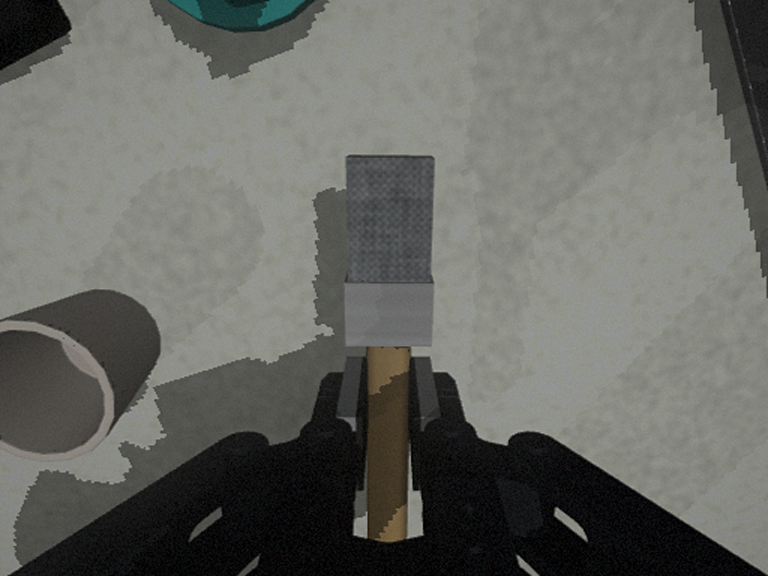

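The brush is held and lifted, with the handle between the pads at about (388,390). Next it goes to the tray.

```bash
python3 -m crank '[[-3,5.5,21.8,-26,0,0,0],[-3,5.5,21.8,-26,0,0,0],[-3,5.5,21.8,-26,0,0,0],[-3,5.5,21.8,-26,0,0,0],[-3,5.5,21.8,-26,0,0,0]]'
python3 - <<'E'
from h import *
im=cam("wrist"); save(im,"w3.png",s=1.5)
go(.4515,-.3416,.012,101.6)
E
```

```text
clock: 3.48
position: [0.4502, -0.3455, 0.0857]
ee_rot: [0.548, 0.449, 0.545, -0.449]
contact_force: [-0.6, -0.1, -1.2]
width: 0.0127
shift cm [ 7.31  0.22 -0.04] rot [179.6  -0.    0. ]
shift cm [ 7.31  0.22 -0.04] rot [-0.4 -0.  -0. ]
t 3.52 pos [ 0.4494 -0.3425  0.0851] jaw -78.8 toolx [ 0.  0. -1.] q [-0.77  0.38  1.74  0.    1.02  0.6 ] F [-0.9  0.9 -0.4] M [-0.    0.03 -0.01] w 0.0129
```

View pics/w3.png

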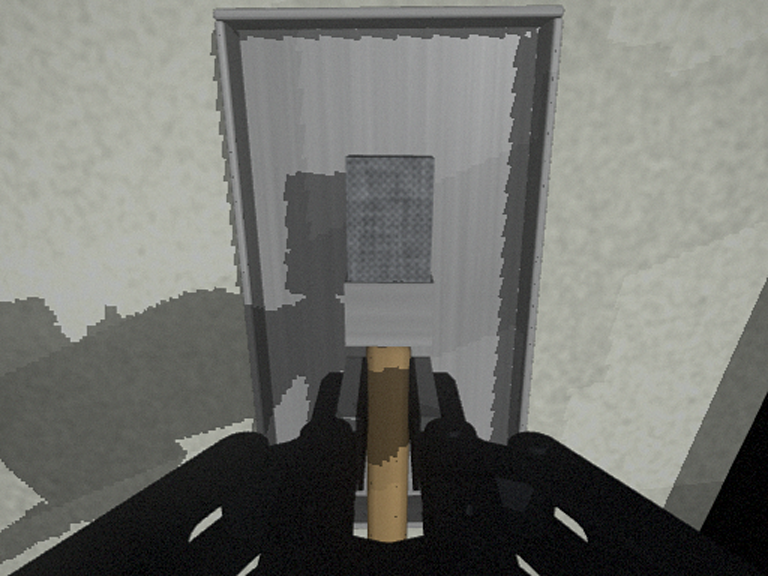

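```bash
python3 -m crank '[[4,0.2,0,0,0,0,0],[6.5,0.2,0,0,0,0,0],[7.3,0.2,0,0,0,0,0],[7.3,0.2,0,0,0,0,0],[7.3,0.2,0,0,0,0,3.5]]'; python3 -m crank '[[0,0,0,0,0,0,3.5],[0,0,0,0,0,0,3.5],[-3,0,0,0,0,0,3.5],[-9,0,0,0,0,0,3.5],[-12,0,0,0,0,0,3.5]]'
python3 - <<'E'
from h import *
im=cam("wrist"); save(im,"w4.png",s=1.2)
go(.4415,.131,.13,90)
E
```

```text
clock: 4.15
position: [0.4523, -0.3409, 0.0135]
ee_rot: [0.548, 0.448, 0.547, -0.448]
contact_force: [-0.1, -0.4, -0.0]
width: 0.03
clock: 4.78
position: [0.4526, -0.342, 0.1359]
ee_rot: [0.549, 0.448, 0.545, -0.448]
contact_force: [0.6, -0.4, -0.2]
width: 0.0353
shift cm [  0.55   8.11 -46.75] rot [-168.6    0.6    0.7]
shift cm [  0.55   8.11 -46.75] rot [11.4  0.5 -0.4]
t 4.83 pos [ 0.454  -0.3432  0.1392] jaw -78.6 toolx [ 0.008 -0.008 -1.   ] q [-0.77  0.33  1.67 -0.    1.13  0.6 ] F [ 1.  -0.9  2.4] M [-0.01  0.   -0.03] w 0.0353
```

View pics/w4.png

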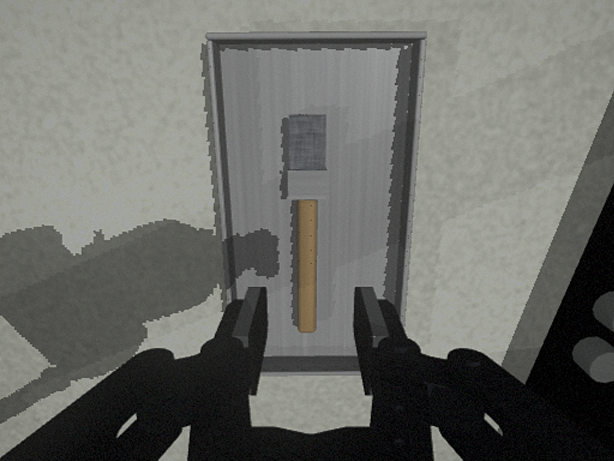

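The brush lies inside the tray, with its head at (307,145) and tail at (307,330). Next is the ring.

```bash
python3 -m crank '[[-1,8.1,-46.8,11,0,0,8],[-1,8.1,-46.8,11,0,0,8],[-1,8.1,-46.8,11,0,0,8],[-1,8.1,-46.8,11,0,0,8],[-1,8.1,-46.8,11,0,0,8]]'; python3 -c "
from h import *
go(.4415,.131,.11,90)"
```

```text
clock: 5.45
position: [0.4429, -0.0268, 0.1394]
ee_rot: [0.502, 0.499, 0.501, -0.498]
contact_force: [1.0, 0.2, -0.1]
width: 0.0802
shift cm [  2.94  -0.05 -15.78] rot [-1.797e+02  1.000e-01  0.000e+00]
shift cm [  2.94  -0.05 -15.78] rot [ 0.3  0.  -0.1]
t 5.45 pos [ 0.4429 -0.0268  0.1394] jaw -89.7 toolx [ 0.001 -0.    -1.   ] q [-0.22  0.16  1.92  0.    1.07  1.35] F [ 1.   0.2 -0.1] M [-0.   -0.05 -0.01] w 0.0802
```

```bash
python3 -m crank '[[0,0,-15.8,0,0,0,8],[0,0,-15.8,0,0,0,8],[1,0,-15.8,0,0,0,8],[2.9,0,-15.8,0,0,0,8],[2.9,0,-15.8,0,0,0,8]]'
python3 - <<'E'
from h import *
go(.4415,.131,.001,90)
im=cam("wrist"); save(im,"w5.png",s=1.2)
E
```

```text
clock: 6.08
position: [0.4407, 0.1297, 0.1091]
ee_rot: [0.501, 0.497, 0.503, -0.499]
contact_force: [0.2, -0.3, 0.2]
width: 0.0802
shift cm [10.81  0.12 -0.13] rot [-1.796e+02 -3.000e-01  1.000e-01]
shift cm [10.81  0.12 -0.13] rot [0.4 0.  0.2]
t 6.08 pos [0.4407 0.1297 0.1091] jaw -89.6 toolx [-0.003 -0.001 -1.   ] q [ 0.13  0.21  1.93 -0.    1.    1.7 ] F [ 0.2 -0.3  0.2] M [0.   0.02 0.03] w 0.0802
```

View pics/w5.png

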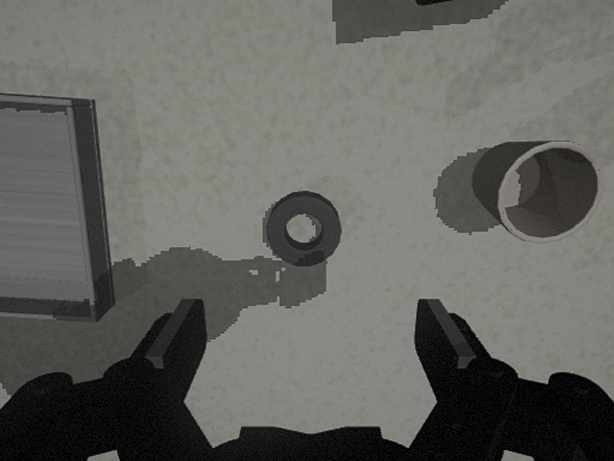

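```bash
python3 -m crank '[[5,0.1,-0.2,0,0,0,7.5],[9,0.1,-0.2,0,0,0,7.5],[10.7,0.1,-0.2,0,0,0,7.5],[10.7,0.1,-0.2,0,0,0,7],[10.7,0.1,-0.2,0,0,0,4]]' 40;python3 -m crank '[[0,0,0,0,0,0,4],[0,0,0,0,0,0,4],[0,0,0,0,0,0,4],[-3,0,0,0,0,0,4],[-7,0,0,0,0,0,4]]'
python3 - <<'E'
from h import *
go(.4536,.3288,.09,92.6)
im=cam("wrist"); save(im,"w6.png",s=1.2)
E
```

```text
clock: 6.75
position: [0.4444, 0.1313, 0.0042]
ee_rot: [0.502, 0.499, 0.501, -0.498]
contact_force: [-0.2, 2.8, 0.8]
width: 0.0532
clock: 7.38
position: [0.4426, 0.1314, 0.0741]
ee_rot: [0.501, 0.498, 0.502, -0.499]
contact_force: [0.9, -0.8, -1.6]
width: 0.0458
shift cm [ -1.6    1.22 -19.74] rot [ 1.778e+02  1.000e-01 -0.000e+00]
shift cm [ -1.6    1.22 -19.74] rot [-2.2  0.   0.1]
t 7.38 pos [0.4426 0.1314 0.0741] jaw -89.6 toolx [-0.001 -0.    -1.   ] q [ 0.14  0.26  1.97 -0.    0.91  1.7 ] F [ 0.9 -0.8 -1.6] M [ 0.01 -0.04 -0.01] w 0.0458
```

View pics/w6.png

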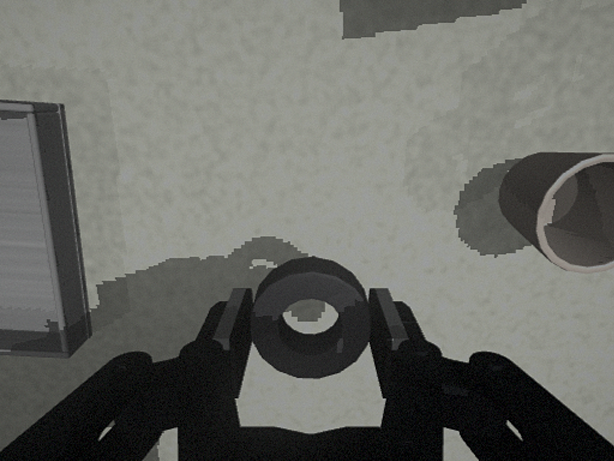

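The ring is held, centred at (311,317) between the pads. Next is the dish.

```bash
python3 -m crank '[[-2,1.2,-19.7,-2,0,0,4],[-2,1.2,-19.7,-2,0,0,4],[-2,1.2,-19.7,-2,0,0,4],[-2,1.2,-19.7,-2,0,0,4],[-2,1.2,-19.7,-2,0,0,4]]';  python3 - <<'E'
from h import *
go(.4536,.3288,.0105,92.6)
im=cam("wrist"); save(im,"w7.png",s=1.2)
E
```

```text
clock: 8.05
position: [0.4535, 0.3288, 0.0933]
ee_rot: [0.511, 0.489, 0.51, -0.489]
contact_force: [-0.3, -0.2, -0.9]
width: 0.0459
shift cm [ 8.28  0.   -0.01] rot [ 1.799e+02 -0.000e+00 -1.000e-01]
shift cm [ 8.28  0.   -0.01] rot [-0.1  0.  -0. ]
t 8.05 pos [0.4535 0.3288 0.0933] jaw -87.5 toolx [ 0.    -0.001 -1.   ] q [ 0.5   0.37  1.74 -0.    1.03  2.03] F [-0.3 -0.2 -0.9] M [-0.05 -0.04  0.03] w 0.0459
```

View pics/w7.png

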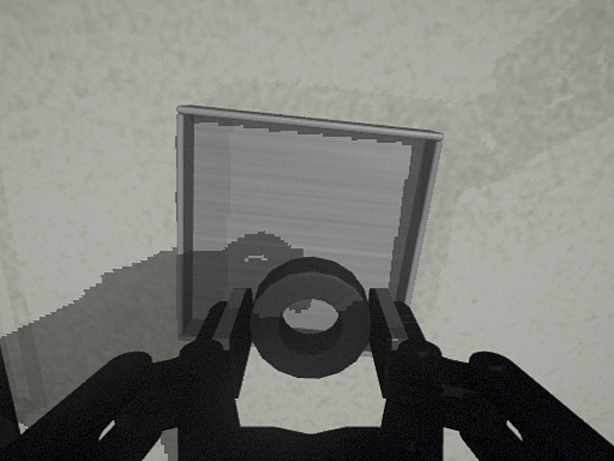

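```bash
python3 -m crank '[[5,0,0,0,0,0,4],[7.5,0,0,0,0,0,4],[8.2,0,0,0,0,0,4],[8.2,0,0,0,0,0,4],[8.2,0,0,0,0,0,6]]'; python3 -m crank '[[0,0,0,0,0,0,6],[0,0,0,0,0,0,6],[-4,0,0,0,0,0,6],[-10,0,0,0,0,0,6],[-16,0,0,0,0,0,6]]';  python3 - <<'E'
from h import *
go(.634,.0245,.26,147.4)
im=cam("wrist"); save(im,"w8.png",s=1.2)
E
```

```text
clock: 8.72
position: [0.4549, 0.3286, 0.0124]
ee_rot: [0.51, 0.491, 0.51, -0.489]
contact_force: [-0.4, -0.3, 0.4]
width: 0.0595
clock: 9.35
position: [0.4535, 0.3285, 0.1729]
ee_rot: [0.51, 0.489, 0.51, -0.49]
contact_force: [1.1, -0.3, -1.1]
width: 0.0599
shift cm [-8.7  16.77 31.13] rot [125.   0.  -0.]
shift cm [-8.7  16.77 31.13] rot [-55.   0.   0.]
t 9.35 pos [0.4535 0.3285 0.1729] jaw -87.6 toolx [-0. -0. -1.] q [ 0.5   0.29  1.63 -0.    1.22  2.03] F [ 1.1 -0.3 -1.1] M [-0.01 -0.02  0.01] w 0.0599
```

View pics/w8.png

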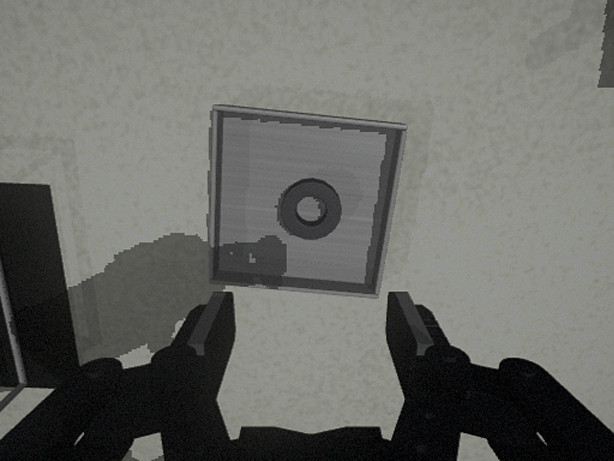

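The ring rests in the dish, at (310,208). Next is the cap. I rise first, then cross over.

```bash
python3 -m crank '[[-6,0,0,0,0,0,6],[-9,3,7,-10,0,0,6],[-9,6,13,-20,0,0,6],[-9,9.5,18.5,-30,0,0,6],[-9,13,24,-40,0,0,6]]'
python3 - <<'E'
from h import *
go(.634,.0245,.25,147.4)
E
```

```text
clock: 10.02
position: [0.5736, 0.1237, 0.2614]
ee_rot: [0.648, 0.285, 0.647, -0.285]
contact_force: [0.8, 0.5, 0.1]
width: 0.0597
shift cm [ 1.15 -2.24 11.4 ] rot [ 1.651e+02 -1.000e-01 -1.000e-01]
shift cm [ 1.15 -2.24 11.4 ] rot [-14.9   0.1  -0.1]
t 10.03 pos [0.5736 0.1237 0.2614] jaw -47.5 toolx [ 0.001  0.    -1.   ] q [0.09 0.28 1.43 0.   1.43 0.92] F [0.8 0.5 0.1] M [-0.04 -0.01  0.02] w 0.0597
```

```bash
python3 -m crank '[[1.2,-2.2,11.4,-15,0,0,6],[1.2,-2.2,11.4,-15,0,0,6],[1.2,-2.2,11.4,-15,0,0,6],[1.2,-2.2,11.4,-15,0,0,6],[1.2,-2.2,11.4,-15,0,0,6]]'
python3 - <<'E'
from h import *
go(.634,.0245,.165,147.4)
im=cam("wrist"); save(im,"w9.png",s=1.2)
im=cam("top"); im["color"]=np.clip(im["color"].astype(float)*1.8,0,255).astype(np.uint8); save(im,"t9.png",s=1.5)
E
```

```text
clock: 10.65
position: [0.6323, 0.0271, 0.2493]
ee_rot: [0.678, 0.2, 0.678, -0.2]
contact_force: [1.1, -0.3, -1.2]
width: 0.0602
shift cm [ 8.43 -0.13  0.28] rot [179.8  -0.    0. ]
shift cm [ 8.43 -0.13  0.28] rot [-0.2 -0.  -0. ]
t 10.65 pos [0.6323 0.0271 0.2493] jaw -32.8 toolx [ 0.  0. -1.] q [-0.07  0.36  1.34  0.    1.44  0.51] F [ 1.1 -0.3 -1.2] M [-0.02 -0.07 -0.04] w 0.0602
```

View pics/w9.png

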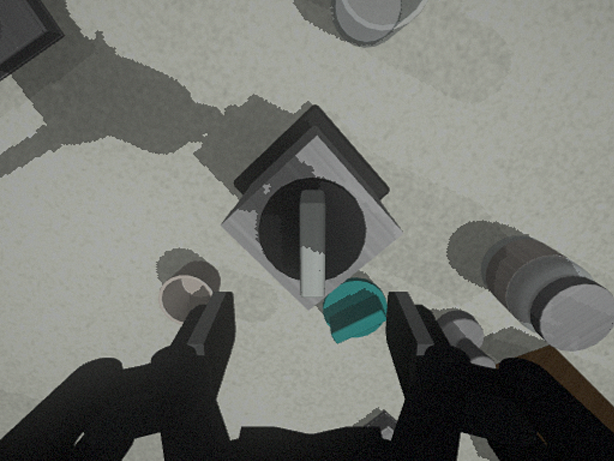

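View pics/t9.png

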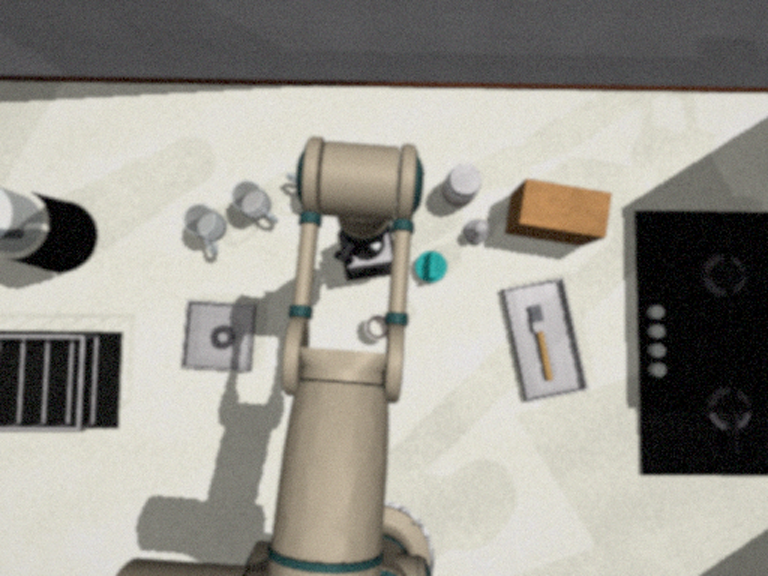

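Both loose parts are sorted (top view: brush in the tray at (540,340), ring in the dish at (223,337)). In the wrist view the cap bar at (312,245) is centred and parallel to the pads.

```bash
python3 -m crank '[[3,-0.1,0.1,0,0,0,5],[6,-0.1,0.1,0,0,0,5],[8.4,-0.1,0.1,0,0,0,5],[8.4,-0.1,0.1,0,0,0,5],[8.4,-0.1,0.1,0,0,0,5]]'
python3 - <<'E'
from h import *
for i in range(3):
    im=cam("wrist"); go(.634,.0245,.165,147.4)
save(im,"w10.png",s=1.2)
E
```

```text
clock: 11.38
position: [0.6339, 0.0248, 0.1661]
ee_rot: [0.679, 0.2, 0.678, -0.2]
contact_force: [-0.2, 0.4, 0.1]
width: 0.0497
shift cm [ 0.15 -0.02 -0.  ] rot [ 1.797e+02 -1.000e-01 -2.000e-01]
shift cm [ 0.15 -0.02 -0.  ] rot [-0.3  0.1 -0.1]
t 11.43 pos [0.6342 0.0247 0.1665] jaw -32.9 toolx [ 0.003 -0.    -1.   ] q [-0.07  0.4   1.48 -0.    1.26  0.5 ] F [-0.7  0.1 -0.2] M [ 0.02  0.01 -0.03] w 0.0498
shift cm [ 0.15 -0.01 -0.01] rot [ 1.797e+02 -1.000e-01 -2.000e-01]
shift cm [ 0.15 -0.01 -0.01] rot [-0.3  0.2 -0.1]
t 11.47 pos [0.6342 0.0246 0.1665] jaw -32.9 toolx [ 0.003 -0.    -1.   ] q [-0.07  0.4   1.48 -0.    1.26  0.5 ] F [-0.5  0.2 -0.4] M [-0.02 -0.02 -0.  ] w 0.0501
shift cm [ 0.14  0.   -0.01] rot [ 1.797e+02 -1.000e-01 -2.000e-01]
shift cm [ 0.14  0.   -0.01] rot [-0.3  0.1 -0.1]
t 11.53 pos [0.6341 0.0244 0.1664] jaw -32.9 toolx [ 0.003 -0.    -1.   ] q [-0.07  0.4   1.48 -0.    1.26  0.5 ] F [ 0.1 -0.4  0.1] M [-0.07  0.01 -0.07] w 0.05
```

View pics/w10.png

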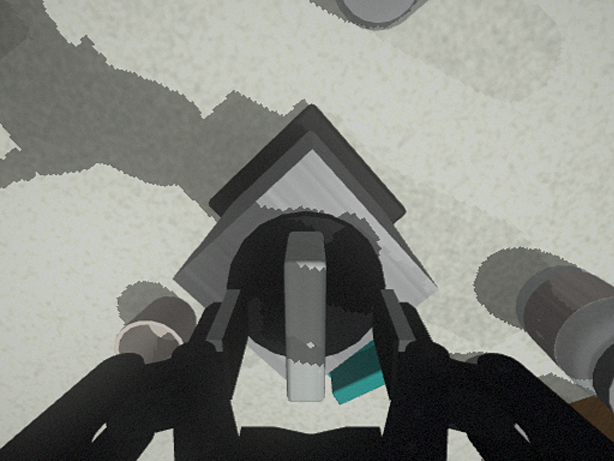

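```bash
python3 -m crank '[[0,0,-0.15,0,0,0,3],[0,0,-0.15,0,0,0,1],[0,0,-0.15,0,0,0,0],[0,0,-0.15,0,0,0,0],[0,0,-0.15,0,0,0,0]]' 50; python3 -c "
from h import *
st()"
```

```text
clock: 12.15
position: [0.6323, 0.025, 0.1654]
ee_rot: [0.678, 0.2, 0.678, -0.2]
contact_force: [-0.6, -0.3, 4.7]
width: 0.013
t 12.15 pos [0.6323 0.025  0.1654] jaw -32.9 toolx [ 0.001 -0.    -1.   ] q [-0.07  0.4   1.48 -0.    1.26  0.5 ] F [-0.6 -0.3  4.7] M [0.01 0.12 0.01] w 0.013
```

```bash
python3 -m crank '[[0,0,0,1.5,0,0,0],[0,0,0,3,0,0,0],[0,0,0,4.5,0,0,0],[0,0,0,6,0,0,0],[0,0,0,6,0,0,0]]'; python3 -c "
from h import *
st()"
```

```text
clock: 12.78
position: [0.6324, 0.0251, 0.1654]
ee_rot: [0.667, 0.236, 0.666, -0.236]
contact_force: [0.2, -0.5, 4.6]
width: 0.0133
t 12.78 pos [0.6324 0.0251 0.1654] jaw -39.0 toolx [ 0.001 -0.    -1.   ] q [-0.07  0.4   1.48  0.    1.26  0.61] F [ 0.2 -0.5  4.6] M [ 0.03  0.1  -0.04] w 0.0133
```

```bash
python3 -m crank '[[0,0,0,1.5,0,0,0],[0,0,0,3,0,0,0],[0,0,0,4.5,0,0,0],[0,0,0,4.5,0,0,0]]'; python3 -c "
from h import *
st()"
python3 -m crank '[[0,0,0,1.5,0,0,0],[0,0,0,3,0,0,0],[0,0,0,3,0,0,0]]'; python3 -c "
from h import *
st()"
```

```text
clock: 13.28
position: [0.6324, 0.0252, 0.1654]
ee_rot: [0.657, 0.262, 0.656, -0.262]
contact_force: [-0.6, 0.2, 5.2]
width: 0.0132
t 13.28 pos [0.6324 0.0252 0.1654] jaw -43.5 toolx [ 0.001  0.    -1.   ] q [-0.07  0.4   1.48  0.    1.26  0.69] F [-0.6  0.2  5.2] M [ 0.06  0.15 -0.07] w 0.0132
clock: 13.65
position: [0.6324, 0.0252, 0.1654]
ee_rot: [0.65, 0.279, 0.649, -0.279]
contact_force: [-0.1, -0.2, 4.7]
width: 0.0128
t 13.65 pos [0.6324 0.0252 0.1654] jaw -46.5 toolx [ 0.001  0.    -1.   ] q [-0.07  0.4   1.48  0.    1.26  0.74] F [-0.1 -0.2  4.7] M [ 0.07  0.07 -0.07] w 0.0128
```

13.6° turned freely so far. I continue in small steps.

```bash
for i in 1; do :; done; python3 -m crank '[[0,0,0,1.5,0,0,0],[0,0,0,3,0,0,0],[0,0,0,4,0,0,0],[0,0,0,4,0,0,0]]'; python3 -c "
from h import *
st()"
python3 -m crank '[[0,0,0,1.5,0,0,0],[0,0,0,3,0,0,0],[0,0,0,4,0,0,0],[0,0,0,4,0,0,0]]'; python3 -c "
from h import *
st()"
```

```text
clock: 14.15
position: [0.6324, 0.0252, 0.1654]
ee_rot: [0.64, 0.302, 0.639, -0.301]
contact_force: [-0.1, 0.3, 5.6]
width: 0.0134
t 14.15 pos [0.6324 0.0252 0.1654] jaw -50.5 toolx [ 0.001  0.    -1.   ] q [-0.07  0.4   1.48  0.    1.26  0.81] F [-0.1  0.3  5.6] M [ 0.01  0.08 -0.04] w 0.0134
clock: 14.65
position: [0.6324, 0.0252, 0.1654]
ee_rot: [0.629, 0.324, 0.628, -0.323]
contact_force: [0.9, 0.1, 5.3]
width: 0.013
t 14.65 pos [0.6324 0.0252 0.1654] jaw -54.5 toolx [ 0.001  0.    -1.   ] q [-0.07  0.4   1.48  0.    1.26  0.88] F [0.9 0.1 5.3] M [ 0.03  0.12 -0.02] w 0.013
```

Run:
```python
from h import *
im=cam("wrist"); save(im,"w11.png",s=1.2)
```

```text
(no output)
```

View pics/w11.png

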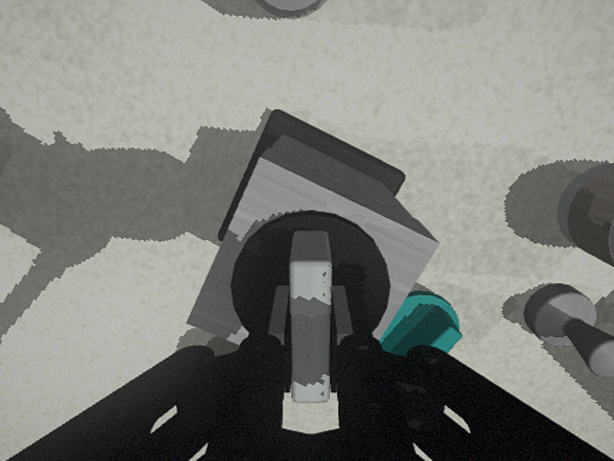

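The bar at (311,320) stays between the pads while the tower has turned beneath it, so the cap follows. I continue in small steps.

```bash
python3 -m crank '[[0,0,0,1.5,0,0,0],[0,0,0,3,0,0,0],[0,0,0,4.5,0,0,0],[0,0,0,4.5,0,0,0]]'; python3 -c "
from h import *
st()"
python3 -m crank '[[0,0,0,2,0,0,0],[0,0,0,4,0,0,0],[0,0,0,6,0,0,0],[0,0,0,6,0,0,0]]'; python3 -c "
from h import *
st()"
```

```text
clock: 15.2
position: [0.6325, 0.0252, 0.1654]
ee_rot: [0.616, 0.348, 0.615, -0.348]
contact_force: [-0.1, 0.9, 5.2]
width: 0.0137
t 15.2 pos [0.6325 0.0252 0.1654] jaw -59.0 toolx [ 0.001  0.    -1.   ] q [-0.07  0.4   1.48  0.    1.26  0.96] F [-0.1  0.9  5.2] M [ 0.07 -0.01 -0.04] w 0.0137
clock: 15.7
position: [0.6325, 0.0252, 0.1654]
ee_rot: [0.597, 0.38, 0.596, -0.38]
contact_force: [0.3, -0.2, 5.5]
width: 0.0132
t 15.7 pos [0.6325 0.0252 0.1654] jaw -65.0 toolx [ 0.001  0.    -1.   ] q [-0.07  0.4   1.48  0.    1.26  1.06] F [ 0.3 -0.2  5.5] M [ 0.02  0.09 -0.12] w 0.0132
```

```bash
python3 -m crank '[[0,0,0,2,0,0,0],[0,0,0,4,0,0,0],[0,0,0,6,0,0,0],[0,0,0,6,0,0,0]]'; python3 -c "
from h import *
st()"
```

```text
clock: 16.2
position: [0.6324, 0.0253, 0.1654]
ee_rot: [0.576, 0.411, 0.575, -0.41]
contact_force: [0.2, 1.8, 5.3]
width: 0.0132
t 16.2 pos [0.6324 0.0253 0.1654] jaw -71.0 toolx [ 0.001  0.    -1.   ] q [-0.07  0.4   1.48  0.    1.26  1.17] F [0.2 1.8 5.3] M [ 0.02  0.11 -0.03] w 0.0132
```

Past 38° it still turns freely, so this is the right hand. I ease towards the end stop, expected near jaw -80.

```bash
python3 -m crank '[[0,0,0,2,0,0,0],[0,0,0,4,0,0,0],[0,0,0,5,0,0,0],[0,0,0,5,0,0,0]]'; python3 -c "
from h import *
st()"
python3 -m crank '[[0,0,0,1,0,0,0],[0,0,0,2,0,0,0],[0,0,0,2.5,0,0,0],[0,0,0,2.5,0,0,0]]'; python3 -c "
from h import *
st()"
```

```text
clock: 16.7
position: [0.6324, 0.0254, 0.1654]
ee_rot: [0.558, 0.435, 0.557, -0.435]
contact_force: [-0.0, 0.7, 5.3]
width: 0.0132
t 16.7 pos [0.6324 0.0254 0.1654] jaw -76.0 toolx [ 0.001  0.    -1.   ] q [-0.07  0.4   1.48  0.    1.26  1.26] F [-0.   0.7  5.3] M [ 0.13  0.15 -0.04] w 0.0132
clock: 17.2
position: [0.6325, 0.0258, 0.1654]
ee_rot: [0.548, 0.448, 0.548, -0.447]
contact_force: [-0.3, 1.7, 5.2]
width: 0.0132
t 17.2 pos [0.6325 0.0258 0.1654] jaw -78.4 toolx [ 0.001  0.001 -1.   ] q [-0.07  0.4   1.48  0.    1.26  1.3 ] F [-0.3  1.7  5.2] M [0.22 0.15 0.06] w 0.0132
```

```bash
python3 -m crank '[[0,0,0,0.5,0,0,0],[0,0,0,1,0,0,0],[0,0,0,1.5,0,0,0],[0,0,0,1.5,0,0,0]]'; python3 -c "
from h import *
st()"
```

```text
clock: 17.7
position: [0.6324, 0.0262, 0.1654]
ee_rot: [0.542, 0.455, 0.542, -0.453]
contact_force: [0.6, 3.0, 5.4]
width: 0.0133
t 17.7 pos [0.6324 0.0262 0.1654] jaw -79.9 toolx [ 0.001  0.002 -1.   ] q [-0.07  0.4   1.48  0.    1.26  1.33] F [0.6 3.  5.4] M [0.41 0.05 0.15] w 0.0133
```

The moment is rising slightly, so this is the end stop, and the bar is along the grinder's x axis. I test the lift gently.

```bash
python3 -m crank '[[-0.1,0,0,0,0,0,0],[-0.2,0,0,0,0,0,0],[-0.4,0,0,0,0,0,0],[-0.4,0,0,0,0,0,0]]'; python3 -c "
from h import *
st()"
```

```text
clock: 18.2
position: [0.631, 0.0258, 0.1681]
ee_rot: [0.541, 0.454, 0.543, -0.454]
contact_force: [-0.2, 4.8, -2.7]
width: 0.0127
t 18.2 pos [0.631  0.0258 0.1681] jaw -79.9 toolx [-0.003  0.001 -1.   ] q [-0.07  0.4   1.48  0.    1.27  1.32] F [-0.2  4.8 -2.7] M [0.94 0.24 0.08] w 0.0127
```

```bash
python3 -m crank '[[0,0,-0.1,0,0,0,0],[0,0,-0.1,0,0,0,0],[-0.2,0,-0.1,0,0,0,0],[-0.2,0,-0.1,0,0,0,0]]'; python3 -c "
from h import *
st()"
```

```text
clock: 18.7
position: [0.6319, 0.026, 0.1713]
ee_rot: [0.542, 0.454, 0.542, -0.454]
contact_force: [-1.0, 2.4, -1.5]
width: 0.013
t 18.7 pos [0.6319 0.026  0.1713] jaw -79.9 toolx [ 0. -0. -1.] q [-0.07  0.4   1.47 -0.    1.27  1.33] F [-1.   2.4 -1.5] M [0.65 0.22 0.06] w 0.013
```

The cap has risen 6 mm with only its weight on the wrist, so it is unlocked. I lift on.

```bash
python3 -m crank '[[-0.3,0,-0.1,0,0,0,0],[-0.8,0,-0.1,0,0,0,0],[-1.3,0,-0.1,0,0,0,0],[-1.8,0,-0.1,0,0,0,0]]'; python3 -c "
from h import *
st()"
```

```text
clock: 19.2
position: [0.632, 0.0267, 0.1896]
ee_rot: [0.542, 0.454, 0.542, -0.454]
contact_force: [-0.4, 0.7, -0.7]
width: 0.0132
t 19.2 pos [0.632  0.0267 0.1896] jaw -79.9 toolx [ 0.001 -0.001 -1.   ] q [-0.07  0.39  1.44 -0.    1.31  1.33] F [-0.4  0.7 -0.7] M [ 0.01  0.04 -0.07] w 0.0132
```

```bash
python3 -m crank '[[-2,0,0,0,0,0,0],[-4,0,0,0,0,0,0],[-6,0,0.1,0,0,0,0],[-7.6,0,0.1,0,0,0,0],[-7.6,0,0.1,0,0,0,0]]'
python3 - <<'E'
from h import *
st()
np.set_printoptions(precision=4,suppress=True)
im=cam("scene"); save(im,"s12.png",s=1.5); z=im["z_map"]
f=192/np.tan(np.radians(im["vertical_fov"])/2); v,u=np.mgrid[:384,:512]
P=np.stack([(u-im["cx"])/f,-(v-im["cy"])/f,-np.ones_like(z)],-1)*z[...,None]
W=P@rot(im["attitude"]).as_matrix().T+im["eye"]
for lo,hi in((.24,.262),(.145,.156)):
    m=(z>0)&(W[...,2]>lo)&(W[...,2]<hi)&(np.hypot(W[...,0]-.633,W[...,1]-.025)<.07)
    p=W[m]; print(len(p),p.min(0),p.max(0),p.mean(0)); 
    if len(p)>5: print(cv2.minAreaRect(p[:,:2].astype(np.float32)),cv2.minEnclosingCircle(p[:,:2].astype(np.float32)))
im=cam("top"); im["color"]=np.clip(im["color"].astype(float)*1.8,0,255).astype(np.uint8); save(im,"t12.png",s=1.5)
E
```

```text
clock: 19.82
position: [0.6326, 0.026, 0.2665]
ee_rot: [0.543, 0.455, 0.541, -0.453]
contact_force: [0.2, -1.2, -0.5]
width: 0.0134
t 19.82 pos [0.6326 0.026  0.2665] jaw -79.9 toolx [ 0.003 -0.    -1.   ] q [-0.07  0.35  1.31 -0.    1.48  1.33] F [ 0.2 -1.2 -0.5] M [ 0.03 -0.06 -0.02] w 0.0134
370 [ 0.6033 -0.0082  0.2503] [0.6688 0.0593 0.262 ] [0.6433 0.0142 0.2587]
((0.6391458511352539, 0.022918066009879112), (0.0668392926454544, 0.05843020975589752), 61.77865219116211) ((0.635271430015564, 0.025666045024991035), 0.0342002809047699)
934 [ 0.5874 -0.0212  0.1451] [0.6809 0.0742 0.1542] [0.6359 0.0243 0.1499]
((0.6329582333564758, 0.026356356218457222), (0.08532606065273285, 0.08631467074155807), 9.289745330810547) ((0.6334671378135681, 0.026424581184983253), 0.0577508844435215)
```

View pics/s12.png

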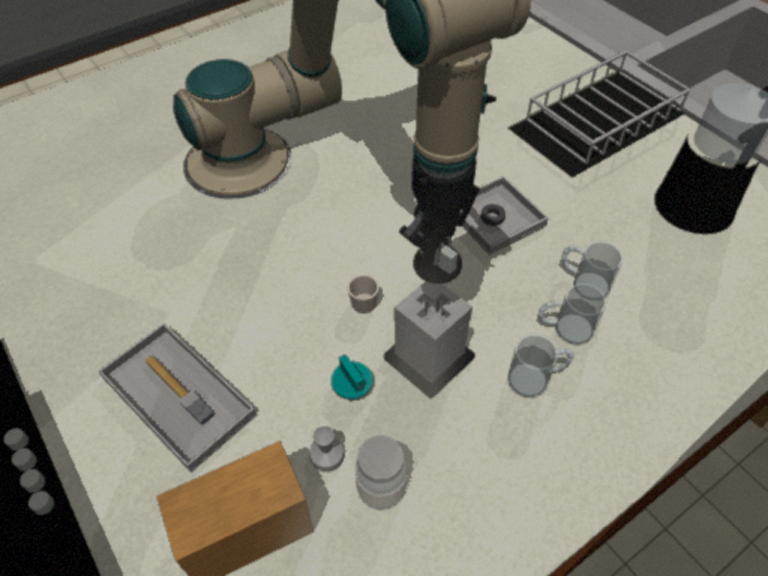

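View pics/t12.png

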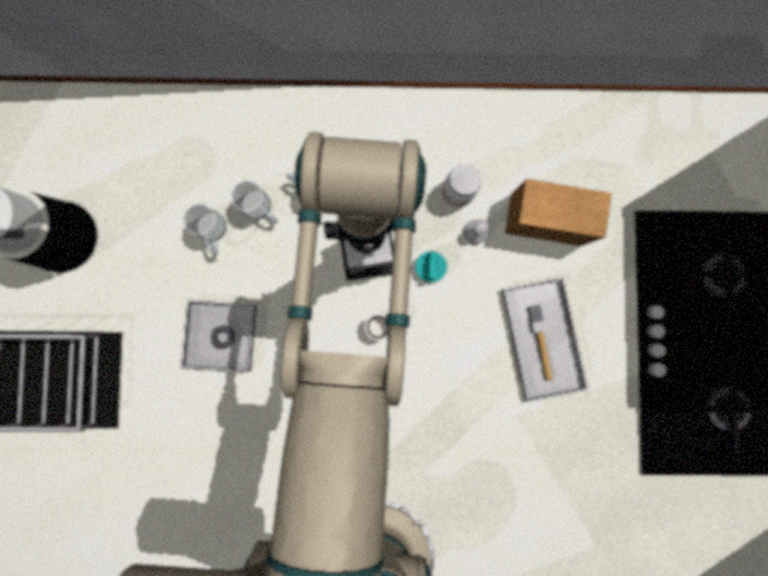

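The scene view shows the cap in the gripper at (437,263), about 10 cm above the open cross slot at (435,303). The brush is in the tray, the ring is in the dish, and the bystanders have not moved. I let it settle briefly and hand in.

```bash
python3 -m crank '[[0,0,0,0,0,0,0],[0,0,0,0,0,0,0],[0,0,0,0,0,0,0]]'; python3 -c "
from h import *
st(); print(manip.sign_off())"
```

```text
clock: 20.3
position: [0.6317, 0.0261, 0.2644]
ee_rot: [0.542, 0.454, 0.542, -0.454]
contact_force: [-1.1, 0.1, -1.3]
width: 0.0135
t 20.3 pos [0.6317 0.0261 0.2644] jaw -79.9 toolx [-0.001 -0.    -1.   ] q [-0.07  0.35  1.32 -0.    1.48  1.33] F [-1.1  0.1 -1.3] M [-0.01 -0.   -0.04] w 0.0135
the job is handed in; nothing more can be done
None
```

The job is done and handed in at about 20 s of the 72 s allowed. I laid the brush in the oblong tray and the ring in the square dish and let go of both. The black cap turned freely for 47° clockwise, seen from above, to its end stop, so I did not need to try the other way. It then lifted off.

**Cap position:** in the last scene picture it is level, its underside about 10 cm above the grinder top and within about 2 mm of centred. The gripper still holds it at an opening of 13.5 mm.

**Other things:** the last pictures show the brush and ring still in place and the cups, jar and the rest where they stood.

**Forces:** every reading I took was under about 6 N. When I started the lift I saw about 5 N sideways and 0.9 N m, and a 1 mm shift relieved it. None of my checks failed or disagreed.

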